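# Clear and open a touch-latch spice cupboard

### The job

One of the three containers (tin, jar or tub) stands in front of the little worktop cupboard's closed white door. With the fingers only, gently push it along the worktop until all of it is outside the circle the door would sweep if swung wide, keeping it upright and without gripping or lifting it. Then press the door inward near its free (right-hand) edge until its touch latch lets go, and let the spring swing it ajar as you move away; leave the other two containers where they are.

Things in the scene. Friction and masses are not known exactly. Their poses are not given: they have to be found in the camera images.
- cupboard: Fixed wooden cupboard on the worktop, 140 deep (x) x 360 wide (y) x 220 high (z). Origin: centre of its underside. Its own -x axis is the way the front faces (towards the robot), +y to the left seen from the robot; it may be yawed. The white door covers y = +22 to -166 mm, z = 18 to 202 mm, its outer face at x = -76 mm when shut; left of it is an open niche with spice jars.
- door_hinge (a point): On the door's vertical hinge axis, at the left edge of its outer face (cupboard frame x = -76, y = +22, z = 110 mm). Fixed to the cupboard. The door reaches 188 mm from this axis, so a container is wholly outside the sweep when its centre is farther away horizontally than that plus its radius (tin 226, jar 221, tub 224 mm).
- push_spot (a point): Centre of the small round metal mark on the door's outer face, 25 mm from its free edge, 163 mm from the hinge, 170 mm above the worktop: where the touch latch sits and the place to press inward (cupboard's +x). It moves with the door.
- cupboard_door (a joint): Door angle in rad: 0 shut and latched, positive opens towards the robot, negative pressed in. Shut, the spring pushes out with about 4 N at the push spot. Pressing it in about 5 mm there (-0.03) frees the latch; a firm stop is met at about 8 mm (-0.05). When let go the door swings slowly, in about 1.5 s, to rest at about 0.7 and stays there. It opens only if nothing is in its way, the fingers included.
- tin_mid (a point): Centre (55 mm up) of the round food tin, diameter 75, height 110, about 0.5 kg, loose, upright.
- tin: The same tin; origin at the centre of its underside, z up.
- jar_mid (a point): Centre (43 mm up) of the round glass jar with a black lid, diameter 65, height 86, about 0.33 kg, loose, upright.
- jar: The same jar; origin at the centre of its underside, z up.
- tub_mid (a point): Centre (36 mm up) of the round white yoghurt tub, wider at the top, diameter 72, height 71, about 0.13 kg, loose, upright.
- tub: The same tub; origin at the centre of its underside, z up.

How it is judged:
By the outcome, as a careful person would: the job done as asked, in the order asked, and still so for the second after the job is handed in, with the robot touching nothing.
It also fails if it takes over 51 s, if anything falls off the work surface, if the arm or the gripper's body presses on something with over 40 N, if the wrist force passes 120 N, or if a joint passes its speed limit or range.

### The arm

A 6-joint arm with a two-finger parallel gripper is mounted at the origin on a cart in front of the work surface, level with it; the furniture and walls round the work are solid. World frame = base frame: x ahead of the robot, y to its left, z up, the work surface at z = 0. Lengths are in mm, angles in rad, forces in N, time in s.
With the tool pointing down it reaches from about 275 to 750 mm from the base axis. Payload 10.2 kg.
Tool frame: the origin (TCP) lies at the very end of the fingers, on their centre line; the grasp point (between the pads) lies 19 mm behind it; z points along the fingers, y is the line along which they close (so a half turn about z gives the same grasp; the last joint's range is limited). The gripper opens to 85 mm and grips with 20 to 120 N. Pads are 22 mm wide; open, the fingers measure 114 mm over their backs; the gripper's body (76 mm by 85 mm) begins 54 mm behind the grasp point. The pads swing forward as they close: fully open they stand 13 mm farther back than shut.
Start: joints at [0.882, 0.313, 1.498, -0, 1.331, -0.223], TCP at [235.81, 469.068, 231.294] pointing down, gripper open.
Joint ranges: [-2.94, 2.94], [-0.97, 2.17], [0.19, 2.56], [-1.23, 4.37], [0.02, 3.11], [-2.88, 2.88]. Speed limits (rad/s): [2.39, 2.39, 3.01, 3.14, 3.14, 3.14].

### API

Orientations are given as a unit quaternion [w, x, y, z].
In Python, from rig import telemetry, optics, ctrl gives the robot as it stands.
- The arm moves only by the tool servo_tool, never from a script. Its argument "deltas" is a list of rows, each a list of 3 entries, a list of its own where there are three numbers: the shift along the tool's x, y, z in units of 20 cm (1.0 is 20 cm), then the turn, a rotation vector about the tool's x, y, z in units of 90 degrees (1.0 is 90 degrees), then the opening, from 0 (shut) to 1 (fully open). A call has 1 to 8 rows; each row shifts and turns the commanded pose from where the row before left it, along the tool's axes as they then stand; what a row does not reach is not made up. A row lasts 1/10 s, in which the tool goes at most 50 mm and 8.59 degrees, less where a joint would pass 70% of its speed; a pose out of reach is approached as far as the arm can. A call with a number of a shift or a turn outside -1 to 1 is refused whole. A call with a gripper value outside its range is refused whole. The fingers move at their own pace and stop on an object; "squeeze" is the grip in N (left out, the last holds). Time passes only in rows, so rows that do not move let the fingers close. It gives the time, the measured TCP pose, the force, the opening and the grip force at its end, in the units of the state.
- telemetry.sense(): the state, without advancing time (a new reading comes with each control period).
- optics.capture(name): name is "side" or "top" or "wrist"; returns the picture (420x560x3 uint8, blue, green, red); there is no depth.
- optics.camera_model(name): a dict with "vfov" (degrees; the focal length in pixels is half the picture's height over the tangent of half this angle, whatever the lens; pixels are square), "cx", "cy" (the principal point, pixels), "R" (3x3) and "t" (3): a world point X has camera coordinates R X + t; the wrist camera has in their place "mount" (4x4, takes a point from camera to tool coordinates, whose origin is the TCP and whose axes are the flange's). Camera axes: x right, y down, z forward; pixel columns grow to the right and rows downward; lengths in mm; the calibration is good to about 2 mm. A picture is of the moment at which its call begins: read the wrist's pose just before it. camera_model takes no time and is no camera call.
- ctrl.finish_job(): hands the job in; it is judged then, once.
The state is a dict: "time_s": time; "joints": joint angles; "dq": joint speeds; "tau": joint torques, N m; "eef_pos": TCP position; "ee_rot": TCP orientation; "force": force on the tool from outside, world axes, zero at the start; "wrist_torque": the same for the moment, N m; "grip_width": opening from 0.0 (shut) to 1.0 (fully open); "grip_force": force on a finger pad.
Only numpy, scipy, OpenCV 4.12 (cv2) and the standard library are available. Lean on these libraries where they do the work, as an engineer would, in place of code of your own. Each camera call takes 0.05 s, during which the arm holds its last target. There are 200 camera calls.

## Working session

There is one attempt and no reset: what is moved stays moved. The work goes in short steps, Python scripts to look and compute and a tool call to move; the robot and the scene stay as the last step left them, time stands still between calls to the robot, and variables do not carry over. Pictures are saved under pics/ and viewed, at most 10 in all, crops included, and the job is handed in when it is done.

Besides the shell and the picture viewer there is one more tool, called after "Call:" as name([rows], argument=value, ...), one row to a line, values as JSON. servo_tool: Moves the arm, as the interface text tells. Its arguments: {"type":"object","properties":{"deltas":{"type":"array"},"squeeze":{"type":"number"}},"required":["deltas"]}

```bash
mkdir -p pics; python3 - <<'E'
from rig import telemetry, optics, ctrl
import cv2
for n in ("side","top"):
    cv2.imwrite(f"pics/{n}0.png",optics.capture(n))
    print(n,optics.camera_model(n))
s=telemetry.sense();print(s["time_s"],s["eef_pos"],s["ee_rot"],s["grip_width"],s["force"])
E
```

```text
side {'vfov': 53.339311571613486, 'cx': 275.3827288639763, 'cy': 205.35049339364522, 'R': array([[ 0.95377413, -0.3003231 ,  0.01099712],
       [-0.1769234 , -0.59070536, -0.78725173],
       [ 0.24292594,  0.74891469, -0.61653368]]), 't': array([-498.23030269,  265.09070012,  917.67451947])}
top {'vfov': 42.4420400538137, 'cx': 271.36409498646157, 'cy': 215.78791027709784, 'R': array([[-0.02891993, -0.99942844, -0.01750528],
       [-0.99501837,  0.03045498, -0.09492597],
       [ 0.09540484,  0.01467282, -0.99533041]]), 't': array([ 149.80957412,  573.20040435, 1376.70014516])}
0.1 [235.67574938 468.87817533 230.78161538] [-2.50947559e-04  2.30834889e-01  9.72992765e-01 -5.20736750e-04] 0.9976487622324757 [ 0.096581   -0.44804924 -1.216846  ]
```

View pics/side0.png

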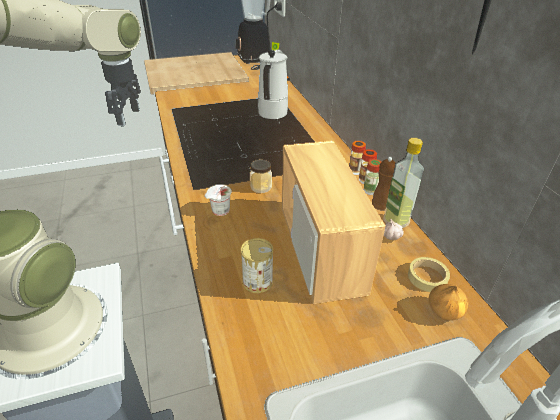

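View pics/top0.png

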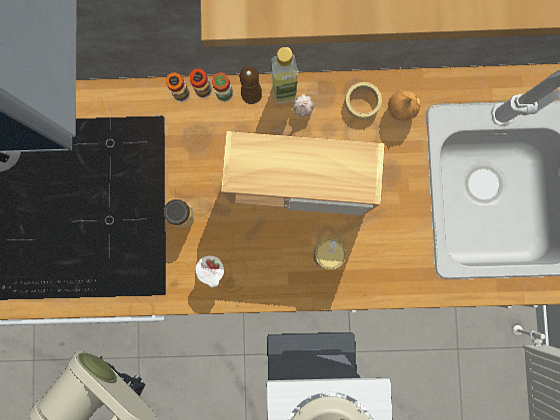

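The side view shows the tin at (257,265), in front of the white door, with the tub at (219,199) and the jar at (261,176). In the top view the tin is at (330,254), the jar at (179,211), the tub at (209,270), and the cupboard top's corners run about (228,132) to (383,142). I'll enlarge the top view.

```bash
python3 - <<'E'
import cv2
i=cv2.imread("pics/top0.png")[120:310,150:430]
cv2.imwrite("pics/topc.png",cv2.resize(i,None,fx=2.8,fy=2.8,interpolation=cv2.INTER_CUBIC))
i=cv2.imread("pics/side0.png")[130:310,190:400]
cv2.imwrite("pics/sidec.png",cv2.resize(i,None,fx=3.3,fy=3.3,interpolation=cv2.INTER_CUBIC))
E
```

```text
(no output)
```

View pics/topc.png

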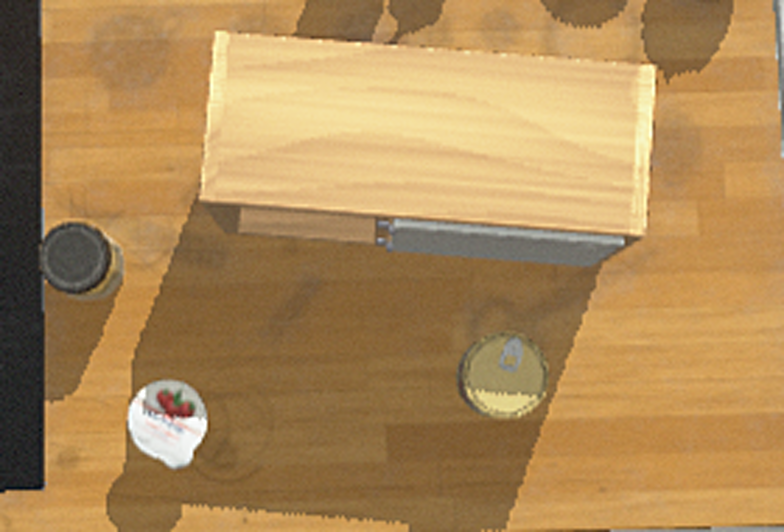

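View pics/sidec.png

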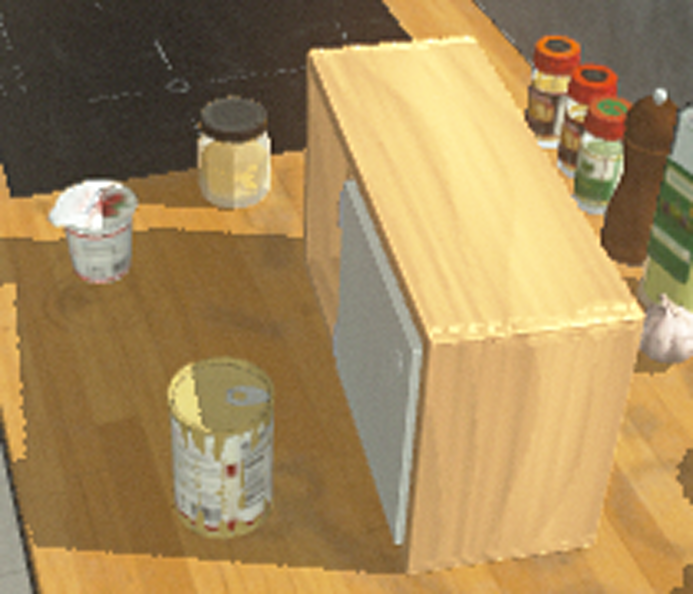

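```bash
cat > h.py <<'E'
import numpy as np
from rig import optics
def back(n,uv,z):
    m=optics.camera_model(n);f=210/np.tan(np.radians(m["vfov"]/2))
    d=m["R"].T@np.array([(uv[0]-m["cx"])/f,(uv[1]-m["cy"])/f,1]);c=-m["R"].T@m["t"]
    return c+d*(z-c[2])/d[2]
def proj(n,X):
    m=optics.camera_model(n);f=210/np.tan(np.radians(m["vfov"]/2))
    p=m["R"]@np.array(X)+m["t"];return p[:2]/p[2]*f+[m["cx"],m["cy"]]
E
python3 - <<'E'
from h import *
T=lambda a:((a[0]+.5)/2.8-.5+150,(a[1]+.5)/2.8-.5+120)
S=lambda a:((a[0]+.5)/3.3-.5+190,(a[1]+.5)/3.3-.5+130)
C={}
for nm,f,n,pts in(("top",T,"top",[(201,201),(641,236),(656,67),(217,31)]),("side",S,"side",[(307,54),(428,340),(642,315),(471,40)])):
    P=np.array([back(n,f(p),220)[:2] for p in pts]);print(nm,P.round(1).tolist())
    c=P.mean(0);v=(P[0]-P[1])+(P[3]-P[2]);yaw=np.arctan2(-v[0],v[1]);print(c,yaw)
    C[nm]=(c,yaw)
c=(C["top"][0]+C["side"][0])/2;yaw=(C["top"][1]+C["side"][1])/2
R=np.array([[np.cos(yaw),-np.sin(yaw)],[np.sin(yaw),np.cos(yaw)]])
h=c+R@[-76,22];ps=c+R@[-76,-141];print("c",c,yaw,"hinge",h,"push",ps,"free",c+R@[-76,-166])
print("push px", proj("side",[*ps,170]),"seen",S((400,355)))
for n,f,k,p,z,r in(("top",T,"tin",(504,375),110,226),("side",S,"tin",(220,398),110,226),("top",T,"jar",(77,258),86,221),("side",S,"jar",(235,116),86,221),("top",T,"tub",(168,420),71,224)):
    q=back(n,f(p),z)[:2];print(k,n,q,"dist",np.linalg.norm(q-h),"need",r,"cup frame",R.T@(q-c))
for p in [(150,300),(300,308),(420,305)]: print("edge",back("top",p,0))
E
```

```text
top [[617.6, 240.8], [578.3, -111.0], [715.3, -129.7], [756.8, 225.0]]
[667.01329493  56.27440531] -0.11395863364289087
side [[615.1, 237.9], [577.7, -110.4], [714.5, -127.3], [751.2, 221.6]]
[664.61847875  55.47709441] -0.10585826534387999
c [665.81588684  55.87574986] -0.10990844949338544 hinge [592.68758056  86.07924007] push [574.80855014 -75.93724141] free [ 572.06636756 -100.78639501]
push px [310.24535101 240.08937097] seen (310.8636363636364, 237.22727272727275)
tin top [473.12934923  -7.29630269] dist 151.70089870106708 need 226 cup frame [-184.59472272  -83.92614816]
tin side [471.46616097 -12.67279045] dist 156.35407285420555 need 226 cup frame [-185.65814309  -89.45262559]
jar top [589.07065199 367.05124726] dist 280.9952864320375 need 221 cup frame [-110.41416629  300.87993143]
jar side [590.53531884 368.04918196] dist 281.97815581706897 need 221 cup frame [-109.06779779  302.03250009]
tub top [442.73071336 290.19612172] dist 253.28000986462382 need 224 cup frame [-247.44107935  208.43690543]
edge [368.09384995 457.75364314   0.        ]
edge [336.50147389  65.47021339   0.        ]
edge [ 335.59364617 -246.20488484    0.        ]
```

Call:
servo_tool([
  [[0,0,0],[0,0,0.088],0.4],
  [[0,0,0],[0,0,0.088],0.4],
  [[0,0,0],[0,0,0.088],0.4],
  [[0,0,0],[0,0,0.088],0.4],
  [[0,0,0],[0,0,0.088],0.4],
  [[0,0,0],[0,0,0.088],0.4],
  [[0,0,0],[0,0,0.088],0.4],
  [[0,0,0],[0,0,0.088],0.4],
])

```text
time_s: 0.9
eef_pos: [235.7, 468.9, 231.0]
ee_rot: [0.0, 0.709, 0.705, -0.0]
force: [-0.1, 0.6, -0.1]
grip_width: 0.402
grip_force: 0.0
```

Call:
servo_tool([
  [[-0.14,0.08,0],[0,0,0],0.4],
  [[-0.14,0.08,0],[0,0,0],0.4],
  [[-0.14,0.08,0],[0,0,0],0.4],
  [[-0.14,0.09,0],[0,0,0],0.4],
  [[-0.14,0.09,0],[0,0,0],0.4],
  [[-0.14,0.09,0],[0,0,0],0.4],
  [[-0.14,0.09,0],[0,0,0],0.4],
  [[-0.14,0.09,0],[0,0,0],0.4],
])

```text
time_s: 1.7
eef_pos: [374.0, 243.7, 231.1]
ee_rot: [-0.0, 0.707, 0.707, -0.0]
force: [-0.6, 1.1, -0.0]
grip_width: 0.399
grip_force: 0.0
```

Call:
servo_tool([
  [[-0.14,0.09,0],[0,0,0],0.4],
  [[-0.14,0.09,0],[0,0,0],0.4],
  [[-0.14,0.08,0],[0,0,0],0.4],
  [[-0.14,0.08,0],[0,0,0],0.4],
  [[-0.13,0.08,0],[0,0,0],0.4],
  [[-0.13,0.07,0],[0,0,0],0.4],
  [[0,0,0],[0,0,0],0.4],
])

```text
time_s: 2.4
eef_pos: [472.5, 78.5, 230.8]
ee_rot: [-0.0, 0.709, 0.706, -0.0]
force: [-0.2, 0.6, 0.3]
grip_width: 0.402
grip_force: 0.0
```

Call:
servo_tool([
  [[0,0,0],[0,-0.09,0],0.4],
  [[0,0,0],[0,-0.09,0],0.4],
  [[0,0,0],[0,-0.09,0],0.4],
  [[0,0,0],[0,0,0],0.4],
])

```text
time_s: 2.8
eef_pos: [470.6, 83.2, 230.1]
ee_rot: [0.149, 0.69, 0.692, -0.15]
force: [0.9, 0.1, 0.2]
grip_width: 0.399
grip_force: 0.0
```

Call:
servo_tool([
  [[0.05,0,0.11],[0,0,0],0.4],
  [[0.05,0,0.11],[0,0,0],0.4],
  [[0.05,0,0.11],[0,0,0],0.4],
  [[0.05,0,0.11],[0,0,0],0.4],
  [[0.05,0,0.11],[0,0,0],0.4],
  [[0.05,0,0.11],[0,0,0],0.4],
  [[0.05,0,0.11],[0,0,0],0.4],
  [[0.05,0,0.11],[0,0,0],0.4],
])

```text
time_s: 3.6
eef_pos: [471.3, 81.3, 37.2]
ee_rot: [0.148, 0.692, 0.691, -0.148]
force: [0.5, 0.8, -0.3]
grip_width: 0.399
grip_force: 0.0
```

```bash
python3 - <<'E'
import cv2,numpy as np
from rig import optics,telemetry
print(telemetry.sense()["eef_pos"])
a=cv2.resize(optics.capture("side")[130:330,170:350],None,fx=2.2,fy=2.2)
b=cv2.resize(optics.capture("top")[170:370,240:420],None,fx=2.2,fy=2.2)
cv2.imwrite("pics/p1.png",np.hstack([a,b]))
E
```

```text
[471.29166572  81.30992246  37.20859687]
```

View pics/p1.png

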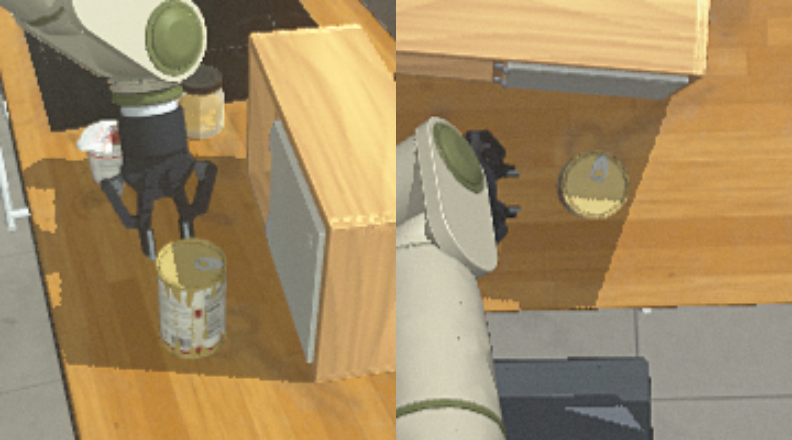

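The top pane shows the fingers at (508,171) and (508,211), straddling the tin's centre line at (595,184). I can push along -y from here.

Call:
servo_tool([
  [[-0.045,0,0.02],[0,0,0],0.4],
  [[-0.045,0,0.02],[0,0,0],0.4],
  [[-0.045,0,0.02],[0,0,0],0.4],
  [[-0.018,0,0.008],[0,0,0],0.4],
  [[-0.018,0,0.008],[0,0,0],0.4],
  [[-0.018,0,0.008],[0,0,0],0.4],
  [[-0.018,0,0.008],[0,0,0],0.4],
  [[-0.018,0,0.008],[0,0,0],0.4],
])

```text
time_s: 4.5
eef_pos: [471.5, 32.1, 38.3]
ee_rot: [0.149, 0.691, 0.691, -0.149]
force: [0.8, 2.0, 1.0]
grip_width: 0.401
grip_force: 1.4
```

Call:
servo_tool([
  [[-0.02,0,0.009],[0,0,0],0.4],
  [[-0.02,0,0.009],[0,0,0],0.4],
  [[-0.02,0,0.009],[0,0,0],0.4],
  [[-0.02,0,0.009],[0,0,0],0.4],
  [[-0.02,0,0.009],[0,0,0],0.4],
  [[-0.02,0,0.009],[0,0,0],0.4],
  [[-0.02,0,0.009],[0,0,0],0.4],
  [[-0.02,0,0.009],[0,0,0],0.4],
])

```text
time_s: 5.3
eef_pos: [471.4, -3.4, 38.3]
ee_rot: [0.149, 0.692, 0.691, -0.149]
force: [0.4, 2.4, -0.4]
grip_width: 0.403
grip_force: 1.3
```

Call:
servo_tool([
  [[-0.022,0,0.01],[0,0,0],0.4],
  [[-0.022,0,0.01],[0,0,0],0.4],
  [[-0.022,0,0.01],[0,0,0],0.4],
  [[-0.022,0,0.01],[0,0,0],0.4],
  [[-0.022,0,0.01],[0,0,0],0.4],
  [[-0.022,0,0.01],[0,0,0],0.4],
  [[-0.022,0,0.01],[0,0,0],0.4],
  [[-0.022,0,0.01],[0,0,0],0.4],
])

```text
time_s: 6.1
eef_pos: [471.4, -42.1, 38.2]
ee_rot: [0.149, 0.692, 0.691, -0.149]
force: [-1.1, 3.0, 0.3]
grip_width: 0.403
grip_force: 1.4
```

Call:
servo_tool([
  [[-0.022,0,0.01],[0,0,0],0.4],
  [[-0.022,0,0.01],[0,0,0],0.4],
  [[-0.022,0,0.01],[0,0,0],0.4],
  [[-0.022,0,0.01],[0,0,0],0.4],
  [[-0.022,0,0.01],[0,0,0],0.4],
  [[-0.022,0,0.01],[0,0,0],0.4],
  [[-0.022,0,0.01],[0,0,0],0.4],
  [[-0.022,0,0.01],[0,0,0],0.4],
])

```text
time_s: 6.9
eef_pos: [471.3, -80.7, 38.1]
ee_rot: [0.149, 0.692, 0.691, -0.149]
force: [-0.3, 3.0, 0.9]
grip_width: 0.397
grip_force: 1.6
```

Call:
servo_tool([
  [[-0.022,0,0.01],[0,0,0],0.4],
  [[-0.015,0,0.007],[0,0,0],0.4],
  [[-0.008,0,0.004],[0,0,0],0.4],
  [[0,0,0],[0,0,0],0.4],
  [[0.02,0,-0.009],[0,0,0],0.4],
  [[0.05,0,-0.022],[0,0,0],0.4],
  [[0.08,0,-0.035],[0,0,0],0.4],
])

```text
time_s: 7.6
eef_pos: [471.2, -57.0, 37.7]
ee_rot: [0.149, 0.692, 0.691, -0.149]
force: [-0.5, -0.5, 0.2]
grip_width: 0.402
grip_force: 0.0
```

```bash
python3 - <<'E'
import cv2,numpy as np
from rig import optics,telemetry
print(telemetry.sense()["eef_pos"])
a=cv2.resize(optics.capture("side")[130:330,170:350],None,fx=2.2,fy=2.2)
b=cv2.resize(optics.capture("top")[170:370,270:450],None,fx=2.2,fy=2.2)
cv2.imwrite("pics/p2.png",np.hstack([a,b]))
E
```

```text
[471.24013432 -56.97333928  37.6513965 ]
```

View pics/p2.png

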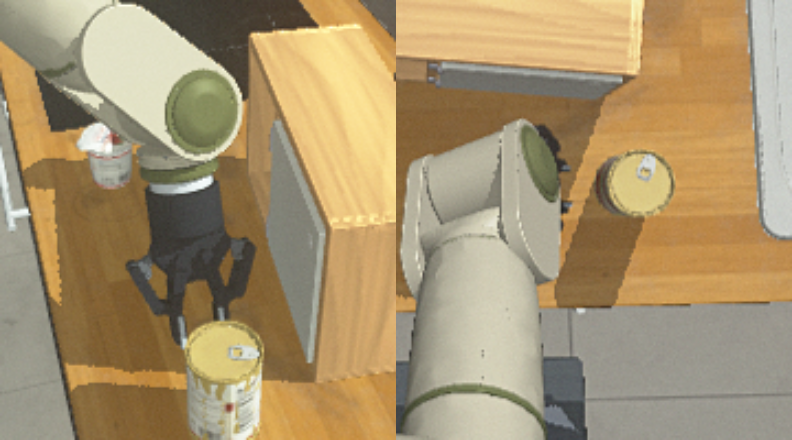

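The tin is upright, with its top centre at pane pixel (641,182), which is about (381.2, 252.5) in the full picture.

```bash
python3 - <<'E'
from h import *
h=np.array([592.7,86.1])
for n,p in(("top",(381.2,252.5)),("side",(170+224.5/2.2,130+352/2.2))):
    q=back(n,p,110)[:2];print(q,np.linalg.norm(q-h))
from rig import telemetry
print(telemetry.sense()["joints"])
E
```

```text
[ 472.14473325 -131.95924061] 249.16541645696108
[ 471.39826823 -134.92784515] 252.1257988804368
[-0.14357134  0.50746826  1.87270995 -0.60719252  0.79469746  0.29420007]
```

Call:
servo_tool([
  [[-0.06,0,-0.135],[0,0,0],0.4],
  [[-0.06,0,-0.135],[0,0,0],0.4],
  [[-0.06,0,-0.135],[0,0,0],0.4],
  [[-0.06,0,-0.135],[0,0,0],0.2],
  [[-0.06,0,-0.135],[0,0,0],0],
  [[-0.06,0,-0.135],[0,0,0],0],
  [[-0.06,0,-0.135],[0,0,0],0],
])

```text
time_s: 8.4
eef_pos: [471.1, -56.2, 245.7]
ee_rot: [0.149, 0.691, 0.691, -0.149]
force: [-0.3, 0.1, -0.3]
grip_width: -0.001
grip_force: 0.0
```

Call:
servo_tool([
  [[0,0,0],[0,0.09,0],0],
  [[0,0,0],[0,0.09,0],0],
  [[0,0,0],[0,0.09,0],0],
  [[0,0,0],[-0.08,0,0],0],
  [[0,0,0],[-0.08,0,0],0],
  [[0,0,0],[-0.08,0,0],0],
  [[0,0,0],[-0.08,0,0],0],
])

```text
time_s: 9.1
eef_pos: [471.2, -56.4, 244.9]
ee_rot: [0.178, 0.685, 0.684, 0.177]
force: [0.7, 0.2, 0.9]
grip_width: -0.001
grip_force: 0.0
```

Call:
servo_tool([
  [[0,0,0],[-0.08,0,0],0],
  [[0,0,0],[-0.08,0,0],0],
  [[0,0,0],[-0.08,0,0],0],
  [[0,0,0],[-0.08,0,0],0],
  [[0,0,0],[-0.08,0,0],0],
  [[0,0,0],[0,0,0],0],
  [[0,0,0],[0,0,0],0],
])

```text
time_s: 9.8
eef_pos: [472.8, -50.3, 243.0]
ee_rot: [0.323, 0.62, 0.628, 0.341]
force: [0.1, 0.1, 0.1]
grip_width: -0.003
grip_force: 0.0
```

```bash
cat > g.py <<'E'
import sys,numpy as np
from rig import telemetry
from scipy.spatial.transform import Rotation as Ro
s=telemetry.sense();w=s["ee_rot"];R=Ro.from_quat([*w[1:],w[0]]).as_matrix()
t=np.array(list(map(float,sys.argv[1:4])))
print(s["eef_pos"].round(1) if hasattr(s["eef_pos"],"round") else s["eef_pos"],R.round(3).tolist(),np.round(s["joints"],2))
print("delta units",(R.T@(t-s["eef_pos"])/200).round(3))
a=Ro.from_euler("z",-6.3,degrees=True).as_matrix()@Ro.from_euler("y",-70,degrees=True).as_matrix()@np.array([[0,1,0],[1,0,0],[0,0,-1.]])
print("rotvec units",(Ro.from_matrix(R.T@a).as_rotvec()/np.pi*2).round(3))
u=R.T@[.994,-.11,0]/200;print("1mm inward",u.round(5))
E
python3 g.py 535 -72 172
```

```text
[472.8 -50.3 243. ] [[-0.022, 0.559, 0.829], [1.0, -0.002, 0.027], [0.017, 0.829, -0.559]] [-0.67 -0.16  2.31  1.34  0.58 -1.72]
delta units [-0.121 -0.12   0.453]
rotvec units [-0.156 -0.08   0.028]
1mm inward [-0.00066  0.00278  0.0041 ]
```

Call:
servo_tool([
  [[-0.015,-0.02,0.06],[0,0,0],0],
  [[-0.015,-0.02,0.06],[0,0,0],0],
  [[-0.015,-0.02,0.06],[0,0,0],0],
  [[-0.015,-0.02,0.06],[0,0,0],0],
  [[-0.015,-0.02,0.06],[0,0,0],0],
  [[-0.015,-0.02,0.06],[0,0,0],0],
  [[-0.015,-0.02,0.06],[0,0,0],0],
  [[-0.015,-0.02,0.06],[0,0,0],0],
])

```text
time_s: 10.6
eef_pos: [536.3, -71.2, 162.7]
ee_rot: [0.323, 0.619, 0.629, 0.342]
force: [0.6, -0.5, 1.2]
grip_width: 0.003
grip_force: 0.0
```

```bash
python3 g.py 535 -72 162; python3 - <<'E'
import cv2,numpy as np
from rig import optics
a=cv2.resize(optics.capture("side")[110:330,170:350],None,fx=2.2,fy=2.2)
b=cv2.resize(optics.capture("top")[150:370,270:450],None,fx=2.2,fy=2.2)
cv2.imwrite("pics/p3.png",np.hstack([a,b]))
E
```

```text
[536.3 -71.2 162.7] [[-0.024, 0.558, 0.83], [1.0, -0.001, 0.029], [0.017, 0.83, -0.558]] [-0.59  0.19  2.24  1.86  0.54 -2.27]
delta units [-0.004 -0.006 -0.004]
rotvec units [-0.155 -0.081  0.029]
1mm inward [-0.00067  0.00277  0.00411]
```

View pics/p3.png

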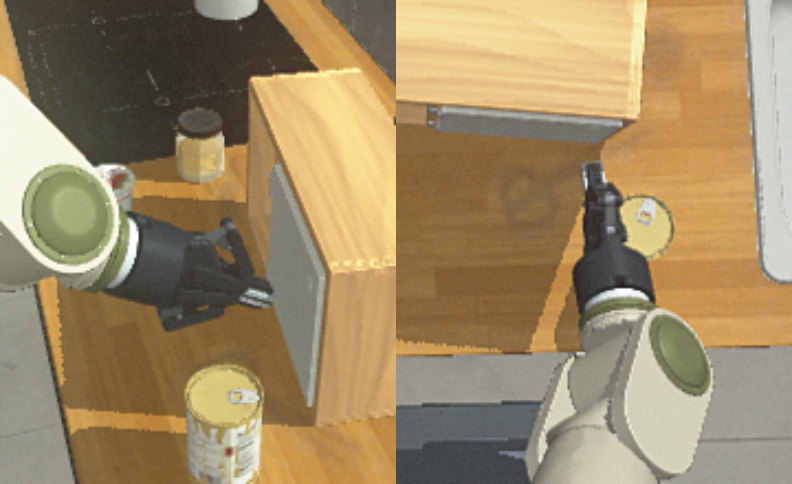

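The tip at (262,293) is in front of the door near its free edge, clear of the tin. I'll press inward now.

Call:
servo_tool([
  [[-0.003,0.014,0.02],[0,0,0],0],
  [[-0.003,0.014,0.02],[0,0,0],0],
  [[-0.003,0.014,0.02],[0,0,0],0],
  [[-0.003,0.014,0.02],[0,0,0],0],
  [[-0.002,0.008,0.012],[0,0,0],0],
  [[0,0,0],[0,0,0],0],
])

```text
time_s: 11.3
eef_pos: [558.0, -73.8, 163.1]
ee_rot: [0.324, 0.62, 0.628, 0.342]
force: [-0.9, 0.4, 0.3]
grip_width: -0.003
grip_force: 0.0
```

```bash
python3 g.py 570 -75 162
```

```text
[558.  -73.8 163.1] [[-0.022, 0.557, 0.83], [1.0, -0.001, 0.028], [0.016, 0.83, -0.557]] [-0.56  0.23  2.18  1.87  0.51 -2.25]
delta units [-0.007  0.029  0.053]
rotvec units [-0.154 -0.08   0.029]
1mm inward [-0.00066  0.00277  0.00411]
```

Joints are stable. I'll continue in small steps.

Call:
servo_tool([
  [[-0.002,0.008,0.012],[0,0,0],0],
  [[-0.002,0.008,0.012],[0,0,0],0],
  [[-0.001,0.006,0.008],[0,0,0],0],
  [[0,0,0],[0,0,0],0],
])

```text
time_s: 11.7
eef_pos: [565.7, -74.7, 163.1]
ee_rot: [0.324, 0.62, 0.628, 0.341]
force: [0.6, -0.2, -0.0]
grip_width: -0.0
grip_force: 0.0
```

Call:
servo_tool([
  [[-0.001,0.006,0.008],[0,0,0],0],
  [[-0.001,0.006,0.008],[0,0,0],0],
  [[0,0,0],[0,0,0],0],
])

```text
time_s: 12.0
eef_pos: [569.7, -75.0, 163.3]
ee_rot: [0.324, 0.62, 0.628, 0.341]
force: [0.2, -0.4, -0.0]
grip_width: 0.002
grip_force: 0.0
```

Call:
servo_tool([
  [[-0.001,0.006,0.008],[0,0,0],0],
  [[-0.001,0.006,0.008],[0,0,0],0],
  [[0,0,0],[0,0,0],0],
])

```text
time_s: 12.3
eef_pos: [573.4, -75.2, 163.2]
ee_rot: [0.324, 0.62, 0.628, 0.341]
force: [-2.9, -0.2, -0.3]
grip_width: 0.003
grip_force: 1.6
```

Call:
servo_tool([
  [[-0.001,0.006,0.008],[0,0,0],0],
  [[0,0,0],[0,0,0],0],
])

```text
time_s: 12.5
eef_pos: [575.4, -75.4, 163.3]
ee_rot: [0.324, 0.62, 0.628, 0.341]
force: [-3.9, -0.5, 0.8]
grip_width: 0.002
grip_force: 1.8
```

Call:
servo_tool([
  [[-0.001,0.006,0.008],[0,0,0],0],
  [[0,0,0],[0,0,0],0],
])

```text
time_s: 12.7
eef_pos: [577.5, -75.6, 163.4]
ee_rot: [0.324, 0.62, 0.628, 0.341]
force: [-4.4, -0.8, -1.3]
grip_width: 0.004
grip_force: 2.0
```

Call:
servo_tool([
  [[-0.001,0.004,0.006],[0,0,0],0],
  [[0,0,0],[0,0,0],0],
])

```text
time_s: 12.9
eef_pos: [579.0, -75.7, 163.4]
ee_rot: [0.324, 0.62, 0.628, 0.341]
force: [-4.7, 0.4, -1.9]
grip_width: -0.002
grip_force: 2.0
```

Call:
servo_tool([
  [[-0.001,0.004,0.006],[0,0,0],0],
  [[0,0,0],[0,0,0],0],
])

```text
time_s: 13.1
eef_pos: [580.4, -75.9, 163.5]
ee_rot: [0.324, 0.62, 0.628, 0.341]
force: [-4.3, -0.1, -2.3]
grip_width: 0.003
grip_force: 2.0
```

Call:
servo_tool([
  [[0,0,-0.1],[0,0,0],0],
  [[0,0,-0.15],[0,0,0],0],
  [[0,0,-0.15],[0,0,0],0],
  [[0,0,-0.15],[0,0,0],0],
  [[0,0,-0.15],[0,0,0],0],
  [[0,0,-0.15],[0,0,0],0],
  [[0,0,-0.1],[0,0,0],0],
  [[0,0,0],[0,0,0],0],
])

```text
time_s: 13.9
eef_pos: [422.4, -82.0, 271.7]
ee_rot: [0.327, 0.619, 0.627, 0.341]
force: [0.3, 0.2, 0.2]
grip_width: 0.004
grip_force: 0.0
```

Call:
servo_tool([
  [[0,0,0],[0,0,0],0],
  [[0,0,0],[0,0,0],0],
  [[0,0,0],[0,0,0],0],
  [[0,0,0],[0,0,0],0],
  [[0,0,0],[0,0,0],0],
  [[0,0,0],[0,0,0],0],
  [[0,0,0],[0,0,0],0],
  [[0,0,0],[0,0,0],0],
])

```text
time_s: 14.7
eef_pos: [422.7, -81.1, 269.5]
ee_rot: [0.324, 0.62, 0.628, 0.341]
force: [0.9, 0.0, -0.9]
grip_width: 0.001
grip_force: 0.0
```

Call:
servo_tool([
  [[0,0,0],[0,0,0],0],
  [[0,0,0],[0,0,0],0],
  [[0,0,0],[0,0,0],0],
  [[0,0,0],[0,0,0],0],
  [[0,0,0],[0,0,0],0],
  [[0,0,0],[0,0,0],0],
  [[0,0,0],[0,0,0],0],
  [[0,0,0],[0,0,0],0],
])

```text
time_s: 15.5
eef_pos: [422.7, -81.1, 269.5]
ee_rot: [0.324, 0.62, 0.628, 0.341]
force: [-0.2, -1.2, 0.3]
grip_width: 0.001
grip_force: 0.0
```

```bash
python3 - <<'E'
import cv2,numpy as np
from rig import optics
a=cv2.resize(optics.capture("side")[110:330,170:350],None,fx=2.2,fy=2.2)
b=cv2.resize(optics.capture("top")[150:370,270:450],None,fx=2.2,fy=2.2)
cv2.imwrite("pics/p4.png",np.hstack([a,b]))
E
```

```text
(no output)
```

View pics/p4.png

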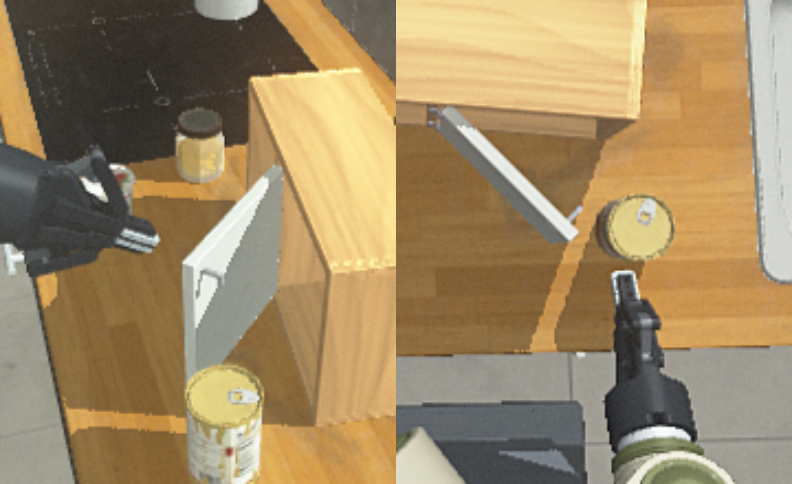

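The door is ajar at about 0.7 rad, with its free edge at (568,238) in the top pane. The tin is upright and clear of it, and the fingers touch nothing. I'll hand the job in.

```bash
python3 -c "
from rig import ctrl
print(ctrl.finish_job())"
```

```text
the job is handed in; nothing more can be done
None
```

I pushed the tin upright to about 250 mm from the hinge (226 mm needed), then pressed the door near its free edge until the latch let go; it rests ajar at about 0.7 rad, the jar and tub were not touched, and the job is handed in.

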